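# Change the steel block on the bench pad for the one at the back of the tool tray

### The arm

A 6-joint arm with a two-finger parallel gripper is mounted at the origin on the work surface. World frame = base frame: x ahead of the robot, y to its left, z up, the work surface at z = 0. Lengths are in m, angles in degrees, forces in N, time in s.
With the tool pointing down it reaches from about 0.375 to 0.75 m from the base axis. Payload 9 kg.
Tool frame: the origin (TCP) lies where the fingers leave the gripper's body, on its centre line; the fingertips stand 73 mm ahead of it and the grasp point (between the pads) lies 54 mm ahead of it (robot.tip_reach is the distance from the TCP to the fingertips, in m); z points along the fingers, y is the line along which they close (so a half turn about z gives the same grasp; the last joint's range is limited). The gripper opens to 85 mm and grips with 20 to 120 N. Pads are 22 mm wide; open, the fingers measure 114 mm over their backs; the gripper's body (76 mm by 85 mm) begins 54 mm behind the grasp point. The pads swing forward as they close: fully open they stand 13 mm farther back than shut.
Start: joints at [62.24, 5.964, 5.575, 89.605, 0, 77.527], TCP at [0.158, 0.579, 0.304] pointing down, gripper open.
Joint ranges: [-171.21, 171.21], [-48.23, 106.86], [-62.78, 66.21], [-105.2, 120.99], [-86.42, 89.51], [-180, 180]. Speed limits (degrees/s): [127.2, 127.2, 147.25, 180, 180, 180].

### API

Orientations are given as [roll, pitch, yaw] about the fixed x, y, z axes, in that order (R = Rz(yaw) Ry(pitch) Rx(roll)).
In Python, from plant import robot gives the robot as it stands. Calls block until the motion is done:
- robot.move_pose(position, orientation): joint-space move of the TCP to a pose.
- robot.line_to(position, vel=0.15, rotation=None, guard=None): straight line of the TCP; rotation=None keeps the orientation; vel is the mean speed in m/s. With guard (N) it stops when the force on the tool has changed by that much, and returns True; else False.
- robot.goto_joints(angles): joint-space move.
- robot.set_gripper(opening): finger opening in m; the grip force is fixed at half the most; returns when the fingers have stopped.
- robot.pause(seconds).
- robot.ik(position, orientation): joint angles nearest the present ones, or None.
- robot.observe(): the state.
- robot.grab_frame(name): name is "scene" or "top" or "wrist"; returns the picture (400x640x3 uint8, blue, green, red); there is no depth.
- robot.get_calibration(name): a dict with "vertical_fov" (degrees; the focal length in pixels is half the picture's height over the tangent of half this angle, whatever the lens; pixels are square), "cx", "cy" (the principal point, pixels), "k1" (the pictures are not rectified: a ray, as slopes to the right and down, at radius r is drawn at 1 + k1 r^2 times it, then the intrinsics apply), "rvec" (rotation vector, rad) and "tvec" (3), from world to camera coordinates, as OpenCV has them. Camera axes: x right, y down, z forward; pixel columns grow to the right and rows downward; lengths in m; the calibration is good to about 2 mm. A picture is of the moment at which its call begins: read the wrist's pose just before it. get_calibration takes no time and is no camera call; for the wrist camera it gives the pose at the moment of the call.
A pose or a line that the arm cannot do raises robot.IKError and nothing moves.
- robot.job_done(): hands the job in; it is judged then, once.
The state is a dict: "time": time; "q": joint angles; "qvel": joint speeds; "joint_torque": joint torques, N m; "tool_pos": TCP position; "tcp_rot": TCP orientation; "ft_force": force on the tool from outside, world axes, zero at the start; "torque": the same for the moment, N m; "gripper_width": finger opening in m; "gripper_force": force on a finger pad.
Only numpy, scipy, OpenCV 4.12 (cv2) and the standard library are available. Lean on these libraries where they do the work, as an engineer would, in place of code of your own. Each camera call takes 0.05 s, during which the arm holds its last target. There are 200 camera calls.

### The job

Change the forming block on the jeweller's bench: move the two tall things that stand in the way in the tool tray, the one in front of the doming block and the one in front of the empty space in the back row, over to the cork mat so that both stand there together. Then put the grooved block from the rubber pad away in that empty space at the back, and after that stand the doming block upright in the middle of the rubber pad. Finally put the two tall things back exactly where each one stood; the tin and the third tall thing must end where they are, set the glass jar down gently, and tip nothing over.

Things in the scene. Friction and masses are not known exactly. Their poses are not given: they have to be found in the camera images.
- tray: Fixed wooden tool tray, 152 (x) by 282 mm (y), floor 8 mm thick. 12 mm partitions make three lanes along x, 78 mm wide, centred at y = -90, 0, +90 mm. Partitions and rims are 10 mm high above the floor, but for x > 4 mm the partitions are 55 mm. Front places (x about -31, robot side) hold one tall thing each; back places (x about +31) the doming block, the tin, nothing; shuffled. Origin: centre of underside.
- flask: Tall thing: steel casting flask, a plain bright open tube standing on end, 60 mm outside diameter, 54 mm inside, 108 mm high, about 0.4 kg. Origin: centre of its underside, z up.
- jar: Tall thing: straight-sided amber glass jar with a black screw cap, 58 mm diameter all the way up, 110 mm high with its 18 mm cap, about 0.3 kg. Origin: centre of its underside, z up.
- burblock: Tall thing: light wooden block holding small burs, 54 x 54 mm and 94 mm high, with nine burs standing up to 20 mm above its top (in the middle 36 x 36 mm), about 0.18 kg. Take it by its wooden sides. Origin: centre of its underside, x and y along its sides, z up.
- doming: Doming block: steel cube of 46 mm with a large round hollow (34 mm wide) in its top and smaller round hollows in its sides, about 0.7 kg. Starts in the back row of the tray, where fingers fit before and behind it (along the tray's x), not between it and the partitions. Origin: centre of its underside, x and y along its sides, z up.
- grooved: Grooved block (swage): steel block 50 mm (its x) by 46 mm (its y), 38 mm high, with three straight grooves 12 mm deep in its top that run along its y; about 0.58 kg. Starts on the rubber pad. Take it by the two opposite faces 46 mm apart (across y) or 50 mm apart (across x). Origin: centre of its underside, z up.
- tin: Flat round aluminium tin with lid, 57 mm diameter, 30 mm high, in the back row of the tray; it stays where it is. Origin: centre of its underside.
- pad: Black rubber bench pad, fixed, 100 x 100 mm, 25 mm thick. Origin: centre of its underside, z up, x and y along its sides.
- mat: Cork mat, fixed, 220 mm (its x) by 150 mm (its y), 4 mm thick, empty at the start; room for two tall things side by side along its x. Origin: centre of its underside, z up.
Things that resemble listed ones, but are neither listed nor needed, are in the scene too. What is shaped like the doming but purple or turquoise is not meant. Leave any blue look-alike of the pad alone.

How it is judged:
By the outcome, as a careful person would: the job done as asked, in the order asked, and still so for the second after the job is handed in, with the robot touching nothing.
It also fails if it takes over 125 s, if anything falls off the work surface, if the arm or the gripper's body presses on something with over 40 N, if the wrist force passes 120 N, or if a joint passes its speed limit or range.

## Working session

There is one attempt and no reset: what is moved stays moved. The work goes in short steps, each a Python script; the robot and the scene stay as the last script left them, time stands still between calls to the robot, and variables do not carry over. Pictures are saved under pics/ and viewed, at most 14 in all, crops included, and the job is handed in when it is done.

```bash
ls; mkdir -p pics; python3 - <<'E'
from plant import robot
import cv2
for n in("scene","top"):
    cv2.imwrite(f"pics/{n}0.png",robot.grab_frame(n)); print(n,robot.get_calibration(n))
print(robot.get_calibration("wrist"),robot.observe())
E
```

```text
pics
scene {'vertical_fov': 48.95233518459342, 'cx': 314.5662221733069, 'cy': 197.19899594483692, 'k1': -0.0778287955495001, 'rvec': array([ 1.82204034,  1.83412179, -0.6659373 ]), 'tvec': array([ 0.08846487, -0.37357713,  1.58122723])}
top {'vertical_fov': 43.50850949518495, 'cx': 316.41402296420523, 'cy': 193.774184152403, 'k1': -0.006699026759695164, 'rvec': array([ 2.00494031, -2.21360513,  0.23225542]), 'tvec': array([-0.02660183,  0.53286062,  1.29090735])}
{'vertical_fov': 70.48806203879485, 'cx': 321.0668155219006, 'cy': 198.76372577722628, 'k1': -0.003721338400902487, 'rvec': array([-2.27874312, -1.73818833, -0.28831745]), 'tvec': array([-0.60063117, -0.03987488,  0.38151828])} {'time': 0.1, 'q': array([6.22399014e+01, 5.99591875e+00, 5.53301363e+00, 8.96060738e+01,
       5.51448502e-04, 7.75257379e+01]), 'qvel': array([-0.11096077, -0.05221072,  0.11251236,  0.02812278,  0.00472805,
       -0.07688467]), 'joint_torque': array([ 7.11458473e-03, -5.58204925e+01,  5.04721785e+01,  1.27227171e-02,
       -1.79010344e-04, -3.32219815e-05]), 'tool_pos': array([0.15807734, 0.57858053, 0.30320706]), 'tcp_rot': array([-1.79932769e+02, -1.54379354e-02,  1.64714154e+02]), 'ft_force': array([-0.58852762,  0.24461178, -0.44964913]), 'torque': array([ 0.03712587, -0.00592338,  0.01643083]), 'gripper_force': 0.0, 'gripper_width': 0.08535105061577533}
```

View pics/scene0.png

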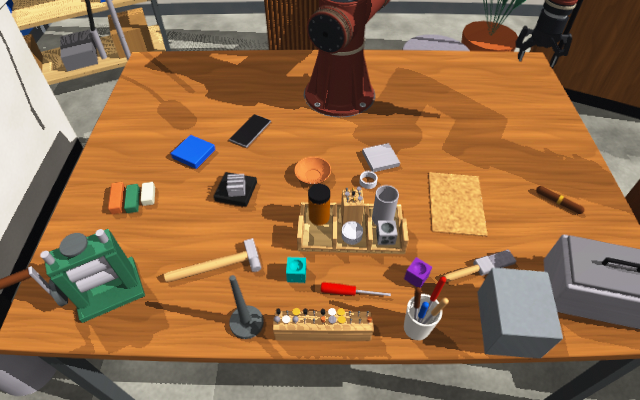

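View pics/top0.png

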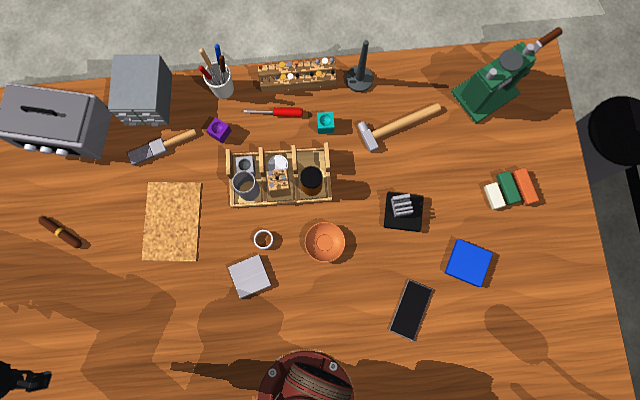

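The scene view shows the flask (385,205) in front of the doming block (387,232), the burblock (352,205) in front of the tin, and the jar (319,205) in front of the empty place. In the top view the tray is at about (280,175), the pad at (404,211) and the mat at (172,221). I'll zoom in for corners.

```bash
cat > h.py <<'E'
import numpy as np, cv2
from plant import robot
def K(c):
    f=200/np.tan(np.radians(c["vertical_fov"]/2)); return f,c["cx"],c["cy"]
def ray(c,uv):
    f,cx,cy=K(c); d=np.array([(uv[0]-cx)/f,(uv[1]-cy)/f]); s=d.copy()
    for _ in range(20): s=d/(1+c["k1"]*(s@s))
    R=cv2.Rodrigues(c["rvec"])[0]; return -R.T@c["tvec"], R.T@np.array([*s,1])
def px2w(c,uv,z):
    o,d=ray(c,uv); return (o+d*(z-o[2])/d[2])[:2]
def w2px(c,P):
    f,cx,cy=K(c); R=cv2.Rodrigues(c["rvec"])[0]; p=np.atleast_2d(P)@R.T+c["tvec"]
    s=p[:,:2]/p[:,2:]; s=s*(1+c["k1"]*(s**2).sum(1,keepdims=True)); return s*f+[cx,cy]
E
python3 - <<'E'
import cv2
im=cv2.imread("pics/top0.png")
a=im[135:215,220:340]; b=im[185:240,375:445]
cv2.imwrite("pics/t1.png",cv2.resize(a,None,fx=6,fy=6,interpolation=cv2.INTER_CUBIC))
m=im[170:270,130:215]
c=cv2.hconcat([cv2.resize(b,(420,330),interpolation=cv2.INTER_CUBIC),cv2.copyMakeBorder(cv2.resize(m,None,fx=3.3,fy=3.3,interpolation=cv2.INTER_CUBIC)[:330],0,0,0,0,0)])
cv2.imwrite("pics/t2.png",c)
E
```

```text
(no output)
```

View pics/t1.png

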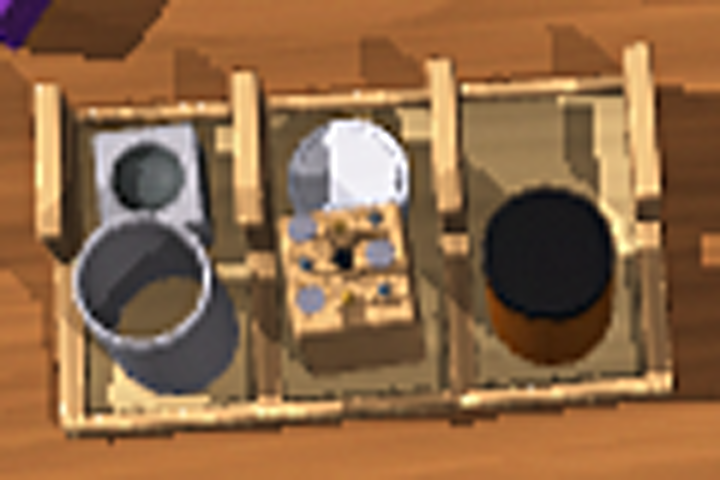

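View pics/t2.png

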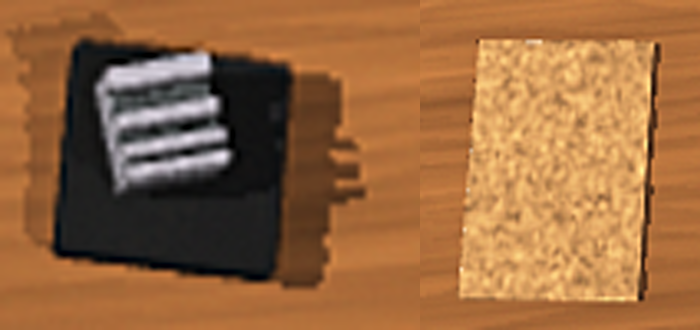

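The crop shows clear top faces: flask rim centre (144,283), jar cap centre (549,254), and the doming, burblock, pad, swage and mat corners. I'll compute these, then check with the wrist camera.

```bash
python3 - <<'E'
from h import *
np.set_printoptions(precision=4,suppress=True)
c=robot.get_calibration("top"); print("cam",ray(c,(320,200))[0])
A=lambda p:(p[0]/6+220-.42,p[1]/6+135-.42)
B=lambda p:(p[0]/6+375-.42,p[1]/6+185-.42)
M=lambda p:((p[0]-420)/3.3+130-.35,p[1]/3.3+170-.35)
def sh(n,f,ps,z):
    w=np.array([px2w(c,f(p),z) for p in ps]); print(n,w.tolist() if 0 else w.round(4).tolist(),"mean",w.mean(0))
    if len(w)>1:
        e=np.roll(w,-1,0)-w; print("   len",np.linalg.norm(e,axis=1),"ang",np.degrees(np.arctan2(e[:,1],e[:,0])))
sh("trayfront",A,[(65,435),(672,390)],0)
sh("traytopends",A,[(50,85),(245,72),(441,60),(638,43)],.063)
sh("flask",A,[(144,283)],.116); sh("flaskL/R",A,[(75,283),(213,283)],.116)
sh("jar",A,[(549,254)],.118); sh("jarLR",A,[(483,254),(614,254)],.118)
sh("bur",A,[(280,215),(402,203),(417,322),(300,337)],.102)
sh("dom",A,[(93,135),(193,122),(205,215),(102,230)],.054)
sh("pad",B,[(78,40),(292,68),(272,280),(55,255)],.025)
sh("groov",B,[(107,75),(208,55),(230,157),(128,178)],.063)
sh("mat",M,[(480,40),(655,42),(640,298),(460,297)],.004)
E
```

```text
cam [ 0.2436 -0.0566  1.3742]
trayfront [[0.5259, 0.1626], [0.5192, -0.1206]] mean [0.5225 0.021 ]
   len [0.2833 0.2833] ang [-91.361  88.639]
traytopends [[0.6756, 0.1493], [0.6729, 0.0604], [0.6697, -0.029], [0.6688, -0.1192]] mean [0.6717 0.0154]
   len [0.0889 0.0895 0.0902 0.2686] ang [-91.7382 -92.058  -90.5577  88.5517]
flask [[0.5652, 0.1061]] mean [0.5652 0.1061]
flaskL/R [[0.5681, 0.1357], [0.5622, 0.0765]] mean [0.5652 0.1061]
   len [0.0595 0.0595] ang [-95.699  84.301]
jar [[0.5602, -0.0687]] mean [ 0.5602 -0.0687]
jarLR [[0.563, -0.0404], [0.5574, -0.0965]] mean [ 0.5602 -0.0685]
   len [0.0564 0.0564] ang [-95.699  84.301]
bur [[0.5934, 0.0466], [0.5935, -0.007], [0.5396, -0.0089], [0.538, 0.0422]] mean [0.5661 0.0182]
   len [0.0536 0.0539 0.0511 0.0556] ang [ -89.8903 -177.9785   91.8067    4.5591]
dom [[0.6528, 0.1326], [0.6544, 0.0867], [0.61, 0.0844], [0.6076, 0.1314]] mean [0.6312 0.1088]
   len [0.046  0.0445 0.0471 0.0452] ang [ -87.9916 -177.0253   92.8809    1.5241]
pad [[0.5222, -0.2755], [0.4994, -0.3714], [0.4034, -0.3484], [0.4244, -0.2524]] mean [ 0.4623 -0.3119]
   len [0.0986 0.0987 0.0983 0.1005] ang [-103.355   166.551    77.6666  -13.2901]
groov [[0.4972, -0.2801], [0.5018, -0.3261], [0.455, -0.3294], [0.4501, -0.2833]] mean [ 0.476  -0.3047]
   len [0.0462 0.0469 0.0464 0.0472] ang [ -84.3187 -175.8982   96.0345    3.8707]
mat [[0.6206, 0.3894], [0.6039, 0.2405], [0.388, 0.2636], [0.4034, 0.4119]] mean [0.504  0.3263]
   len [0.1498 0.2172 0.149  0.2184] ang [-96.3726 173.8774  84.0563  -5.9181]
```

All sizes match. The tray yaw is about -1.4° and the lanes fit. I'll make one wrist view over the tray to refine before grasping.

```bash
python3 - <<'E'
from h import *
robot.move_pose([.56,.02,.30],[180,0,88.6])
c=robot.get_calibration("wrist"); im=robot.grab_frame("wrist")
cv2.imwrite("pics/w1.png",im); np.save("w1c.npy",c,allow_pickle=True)
print(robot.observe()["tool_pos"],robot.observe()["time"],robot.observe()["q"].round(1),ray(c,(320,200)))
for P in ([.5652,.1061,.116],[.5602,-.0687,.118],[.5661,.0182,.102],[.6312,.1088,.054],[.6273,-.0715,.008]): print(w2px(c,P))
E
```

```text
[0.55997674 0.02078726 0.30002849] 2.5917 [-11.2  -1.   -2.   89.    0.   80.1] (array([0.56063361, 0.10544196, 0.3707222 ]), array([-0.01176839, -0.32646315, -0.94515427]))
[[326.47781904 101.41094322]]
[[324.68386249 278.56065826]]
[[328.68844834 194.52098095]]
[[387.98537315  97.33496008]]
[[371.28091126 233.41263236]]
```

View pics/w1.png

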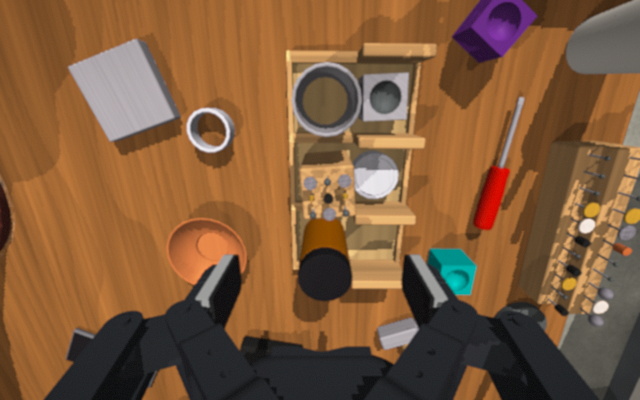

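The wrist view shows the flask rim centre at (327,99), the jar cap at (325,275) and the doming block at (386,97). All are within 2–3 mm of the predictions, so I start with the flask and jar.

```bash
cat >> h.py <<'E'
H=.30
def st(t=""):
    o=robot.observe(); print(t,"t",round(o["time"],2),"pos",o["tool_pos"].round(4),"w",round(o["gripper_width"],4),"F",o["ft_force"].round(1),"gf",round(o["gripper_force"],1),"q6",o["q"][5].round(0))
def pick(x,y,z,yaw,h=H,opening=.085):
    robot.move_pose([x,y,h],[180,0,yaw]); robot.set_gripper(opening) if opening<.08 else None
    if robot.line_to([x,y,z],vel=.15,guard=12): st("HIT")
    robot.set_gripper(0); st("grip"); robot.pause(.1)
    robot.line_to([x,y,z+.02],vel=.08); robot.line_to([x,y,h],vel=.22); st("up")
def place(x,y,z,yaw,h=H,open_=.085,g=3,slow=.02):
    robot.move_pose([x,y,h],[180,0,yaw]); robot.line_to([x,y,z+.012],vel=.18); robot.pause(.15)
    hit=robot.line_to([x,y,z-.006],vel=slow,guard=g); st("down %s"%hit)
    robot.set_gripper(open_); robot.line_to([x,y,z+.03],vel=.1); robot.line_to([x,y,h],vel=.25); st("free")
E
python3 - <<'E'
from h import *
pick(.5655,.107,.145,88.6)
place(.559,.3205,.141,174)
E
```

```text
grip t 4.58 pos [0.566 0.107 0.146] w 0.0578 F [-0.1 -0.9  6.4] gf 64.1 q6 89.0
up t 5.85 pos [0.5651 0.107  0.2984] w 0.0576 F [-0.7 -0.3 -4.3] gf 64.9 q6 89.0
down True t 8.62 pos [0.5589 0.3205 0.142 ] w 0.0578 F [-1.  -1.3  5.2] gf 65.7 q6 24.0
free t 10.12 pos [0.5589 0.3204 0.2991] w 0.0849 F [-0.2 -0.1 -0.9] gf 0.0 q6 24.0
```

```bash
python3 - <<'E'
from h import *
pick(.5602,-.067,.141,88.6)
place(.449,.332,.137,174,slow=.012,g=2)
cv2.imwrite("pics/w2.png",robot.grab_frame("wrist"))
robot.move_pose([.476,-.36,.30],[180,0,95])
robot.set_gripper(.085)
c=robot.get_calibration("wrist"); im=robot.grab_frame("wrist")
cv2.imwrite("pics/w3.png",im); np.save("w3c.npy",c,allow_pickle=True)
print(w2px(c,[[.476,-.3047,.063],[.4623,-.3119,.025]]))
a=cv2.imread("pics/w2.png"); cv2.imwrite("pics/c3.png",cv2.resize(cv2.vconcat([a,im]),(480,600)))
E
```

```text
grip t 13.15 pos [ 0.5608 -0.0672  0.1421] w 0.0569 F [ 0.4 -0.3  6.4] gf 63.2 q6 71.0
up t 14.43 pos [ 0.5598 -0.0669  0.2983] w 0.0571 F [-0.1  0.1 -3.4] gf 64.4 q6 71.0
down True t 18.04 pos [0.449 0.332 0.138] w 0.057 F [-0.4  0.4  5.2] gf 65.0 q6 29.0
free t 19.57 pos [0.4489 0.3319 0.2991] w 0.0854 F [ 0.2  0.2 -0.6] gf 0.0 q6 29.0
[[326.44929888 132.2212869 ]
 [313.92735414 134.14702352]]
```

View pics/c3.png

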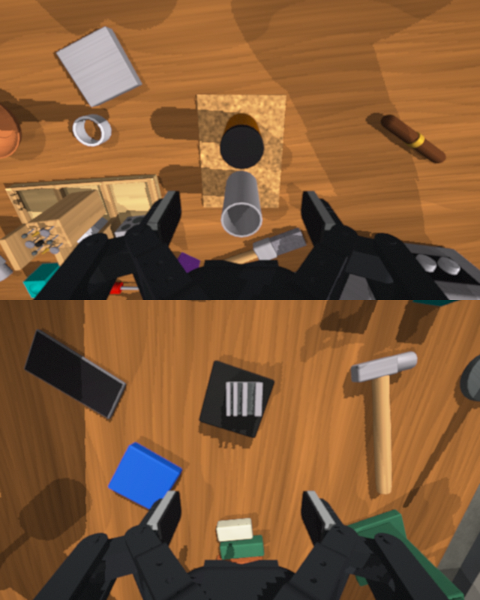

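View pics/w3.png

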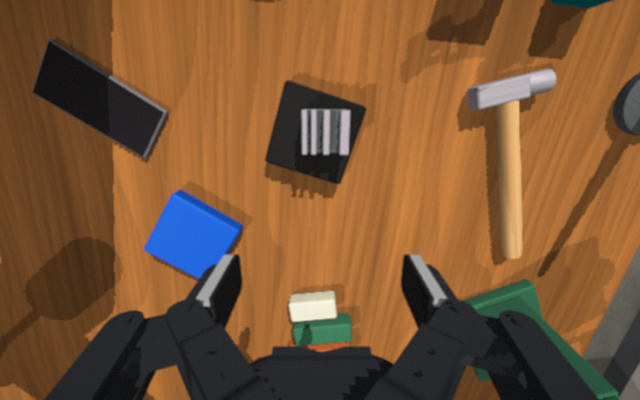

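Flask and jar stand side by side on the mat. The swage centre is at (326,131) and the pad centre at (315,133), both within 1 mm of the estimate. Next the swage.

```bash
python3 - <<'E'
from h import *
pick(.476,-.3045,.111,95,h=.25)
place(.627,-.0708,.094,88.6,open_=.066,h=.25,g=4)
robot.set_gripper(.085)
robot.move_pose([.6,.02,.30],[180,0,88.6])
c=robot.get_calibration("wrist"); im=robot.grab_frame("wrist"); cv2.imwrite("pics/w4.png",im)
print(w2px(c,[[.6312,.1088,.054],[.627,-.0708,.046]]))
E
```

```text
grip t 24.25 pos [ 0.4763 -0.3049  0.1119] w 0.0488 F [-1.1  0.1  5.3] gf 64.8 q6 39.0
up t 25.44 pos [ 0.4757 -0.3041  0.2483] w 0.0489 F [-0.2  1.2 -6.7] gf 63.3 q6 39.0
down True t 28.22 pos [ 0.627  -0.0708  0.095 ] w 0.0487 F [-1.6 -0.3  4.8] gf 64.6 q6 73.0
free t 29.63 pos [ 0.6268 -0.0707  0.2494] w 0.0662 F [ 0.7 -0.1 -1. ] gf 0.0 q6 73.0
[[349.68437391  98.20432007]
 [344.58784243 246.25542435]]
```

View pics/w4.png

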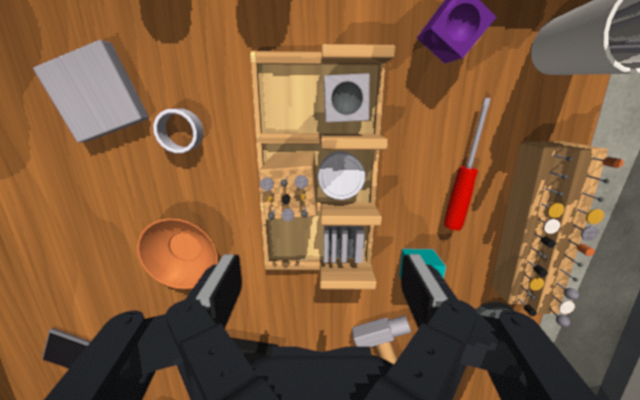

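The swage sits cleanly in its lane (345,245), and the doming block is at (347,97), so x is about 0.629. Now the doming block.

```bash
python3 - <<'E'
from h import *
pick(.629,.109,.096,90,h=.25,opening=.072)
place(.4625,-.3113,.113,77,h=.25,open_=.07,g=4)
robot.move_pose([.4625,-.37,.28],[180,0,77])
robot.set_gripper(.085)
c=robot.get_calibration("wrist"); im=robot.grab_frame("wrist"); cv2.imwrite("pics/w5.png",im)
print(w2px(c,[[.4625,-.3113,.071],[.4623,-.3119,.025]]))
E
```

```text
grip t 32.85 pos [0.6295 0.109  0.0972] w 0.0449 F [-1.   0.2  5.7] gf 63.4 q6 88.0
up t 34.11 pos [0.6285 0.109  0.2481] w 0.0454 F [ 0.2  1.  -7.4] gf 62.6 q6 88.0
down True t 37.35 pos [ 0.4625 -0.3112  0.1142] w 0.0449 F [-1.2  0.4  3.7] gf 63.9 q6 56.0
free t 38.75 pos [ 0.4625 -0.3113  0.2498] w 0.0703 F [-0.3 -0.5 -0.2] gf 0.0 q6 56.0
[[309.58088958 133.18534888]
 [311.17035966 129.54734468]]
```

View pics/w5.png

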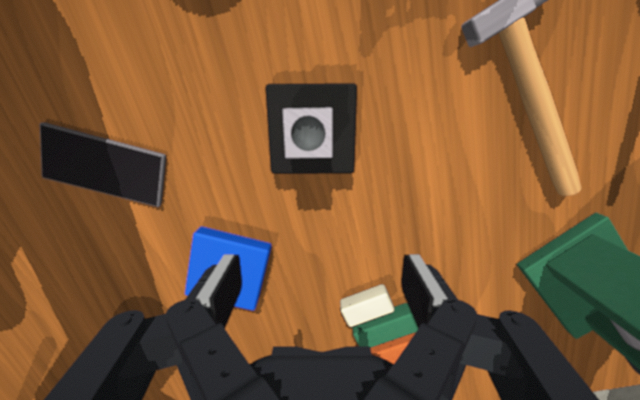

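The doming block stands centred and aligned on the pad, top centre (307,133) against pad centre (311,129), about 2 mm off. Now I return both tall things.

```bash
python3 - <<'E'
from h import *
pick(.449,.332,.137,174)
place(.5602,-.067,.141,88.6,slow=.012,g=2)
pick(.559,.3205,.141,174)
place(.5655,.107,.145,88.6)
robot.move_pose([.56,.02,.30],[180,0,88.6])
c=robot.get_calibration("wrist"); im=robot.grab_frame("wrist"); a=cv2.imread("pics/w1.png")
cv2.imwrite("pics/w6.png",cv2.hconcat([a[30:320,230:450],im[30:320,230:450]]))
robot.move_pose([.3,.45,.35],[180,0,150])
im=robot.grab_frame("top"); cv2.imwrite("pics/t6.png",cv2.resize(im[100:300,130:450],None,fx=2.4,fy=2.4)); st()
E
```

```text
grip t 43.57 pos [0.4495 0.3323 0.1381] w 0.057 F [0.  0.6 6.5] gf 63.9 q6 29.0
up t 44.87 pos [0.4486 0.3318 0.2983] w 0.0566 F [ 0.  -0.5 -3.6] gf 64.4 q6 29.0
down True t 48.44 pos [ 0.5602 -0.067   0.142 ] w 0.0568 F [0.7 0.8 4.9] gf 64.9 q6 71.0
free t 49.96 pos [ 0.5601 -0.0669  0.2992] w 0.0845 F [-0.7 -0.4 -1. ] gf 0.0 q6 71.0
grip t 52.98 pos [0.5596 0.3206 0.1421] w 0.0575 F [-0.4  0.   7.1] gf 65.1 q6 24.0
up t 54.26 pos [0.5586 0.3204 0.2982] w 0.058 F [-1.  -0.8 -3.9] gf 64.8 q6 24.0
down True t 57.0 pos [0.5654 0.107  0.1461] w 0.0577 F [-2.3  1.6  5.2] gf 65.8 q6 89.0
free t 58.49 pos [0.5654 0.107  0.2994] w 0.0847 F [0.2 0.4 0.1] gf 0.0 q6 89.0
 t 60.87 pos [0.3008 0.4495 0.3498] w 0.0854 F [ 0.2 -0.3 -0.8] gf 0.0 q6 72.0
```

View pics/w6.png

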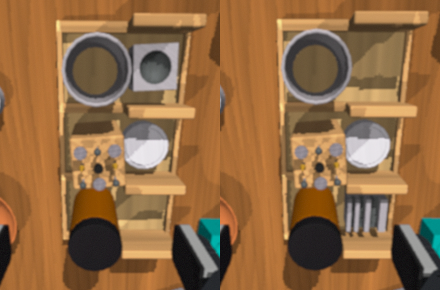

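View pics/t6.png

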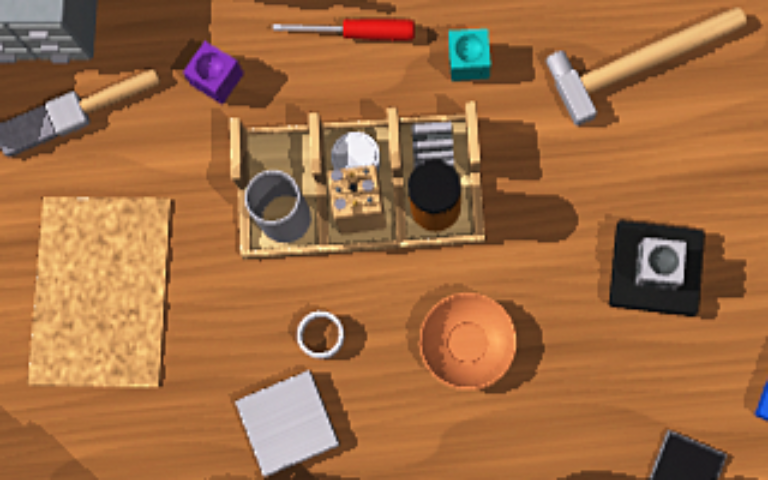

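The final state looks right. The flask may sit about 2–3 mm off its original spot, so I'll quantify that against the first images.

```bash
python3 - <<'E'
from h import *
w=cv2.imread("pics/w6.png"); L,R=w[:,:220],w[:,220:]
def m(a,b,x0,x1,y0,y1,s=4,r=8):
    f=lambda i:cv2.resize(i,None,fx=s,fy=s,interpolation=cv2.INTER_CUBIC)
    t=f(a[y0:y1,x0:x1]); S=f(b[max(y0-r,0):y1+r,max(x0-r,0):x1+r])
    v=cv2.matchTemplate(S,t,cv2.TM_CCOEFF_NORMED); _,q,_,p=cv2.minMaxLoc(v)
    return round(p[0]/s-min(r,x0),2),round(p[1]/s-min(r,y0),2),round(q,3)
for n,b in dict(flask=(60,128,30,108),bur=(70,125,135,190),tin=(122,170,120,170),jar=(70,124,195,270),wall=(125,195,100,120),wall2=(125,190,172,195)).items(): print("wrist",n,m(L,R,*b))
a=cv2.imread("pics/top0.png"); b=cv2.imread("pics/t6.png"); b=cv2.resize(b,(320,200),interpolation=cv2.INTER_AREA); A=a[100:300,130:450]
for n,x in dict(flask=(101,130,70,102),bur=(136,161,68,98),tin=(138,159,54,69),jar=(170,194,64,97)).items(): print("top",n,m(A,b,*x))
E
```

```text
wrist flask (-0.25, -2.75, 0.932)
wrist bur (1.25, -1.0, 0.992)
wrist tin (1.5, -1.0, 0.997)
wrist jar (0.5, -1.0, 0.957)
wrist wall (1.75, -1.25, 0.757)
wrist wall2 (1.75, -1.0, 0.985)
top flask (-0.25, 0.5, 0.843)
top bur (0.0, 0.0, 0.986)
top tin (0.0, 0.0, 0.989)
top jar (-0.25, 0.5, 0.88)
```

The flask is within about 2 mm of its original place and the jar within about 1 mm. The tin and burblock haven't moved, so I'm handing in.

```bash
python3 -c "
from plant import robot
print(robot.job_done())"
```

```text
the job is handed in; nothing more can be done
None
```

I handed the job in after about 61 s: the swage is in the empty back place, the doming block is upright about 2 mm off the pad's middle, and the flask and jar are back within about 2 mm and 1 mm of where they stood, with the tin and burblock unmoved and nothing tipped over.

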